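# Bolt the galley drawer shut for the drive

### The arm

A 6-joint arm with a two-finger parallel gripper is mounted at the origin on the work surface. World frame = base frame: x ahead of the robot, y to its left, z up, the work surface at z = 0. Lengths are in m, angles in degrees, forces in N, time in s.
With the tool pointing down it reaches from about 0.25 to 0.775 m from the base axis. Payload 8.9 kg.
Tool frame: the origin (TCP) lies at the very end of the fingers, on their centre line; the grasp point (between the pads) lies arm.hold_point_z behind it (arm.hold_point_z is the distance from the TCP to the grasp point, in m); z points along the fingers, y is the direction in which the jaws open and shut (so a half turn about z gives the same grasp; the last joint's range is limited). The gripper opens to 85 mm and grips with 20 to 120 N. Pads are 22 mm wide; open, the fingers measure 114 mm over their backs; the gripper's body (76 mm by 85 mm) begins 54 mm behind the grasp point. The pads swing forward as they close: fully open they stand 13 mm farther back than shut.
Start: joints at [-83.153, 16.656, -8.789, 64.555, 0, 82.019], TCP at [0.134, -0.508, 0.231] pointing down, gripper open.
Joint ranges: [-144.48, 144.48], [-52.06, 99.96], [-74.48, 78.29], [-112.23, 115.85], [-86.99, 84.42], [-180, 180]. Speed limits (degrees/s): [127.2, 127.2, 159.86, 180, 180, 180].

### API

Orientations are given as [roll, pitch, yaw] about the fixed x, y, z axes, in that order (R = Rz(yaw) Ry(pitch) Rx(roll)).
In Python, from plant import arm gives the robot as it stands.
- The arm moves only by the tool arm_command, never from a script. Its argument "commands" is a list that holds one entry, the list of rows, each a list of 5 numbers: the shift along the tool's x, y, z each as a share of 25 cm, from -1 to 1, then the turn about the tool's z as a share of 30 degrees, from -1 to 1, then the opening, from 0 (shut) to 1 (fully open). In form: [[[dx, dy, dz, twist, fingers], ...]]. A call has 1 to 20 rows; each row is the pose to reach, as a shift and turn from the pose commanded when the call began, along the tool's axes at that moment; what a row does not reach only later rows make up. A row lasts 1/10 s, in which the tool goes at most 50 mm and 8.59 degrees, less where a joint would pass 70% of its speed; a pose out of reach is approached as far as the arm can. A call with a number of a shift or a turn outside -1 to 1 is refused whole. A call with a gripper value outside its range is refused whole. The fingers move at their own pace and stop on an object; the grip force is fixed at half the most. Time passes only in rows, so rows that repeat a pose let the fingers close. It gives the time, the measured TCP pose, the force and the opening at its end, in the units of the state.
- arm.sense(): the state, without advancing time (a new reading comes with each control period).
- arm.get_image(name): name is "scene" or "top" or "wrist"; returns (picture, depth): 400x640x3 uint8, red, green, blue; 400x640 float32, m along the optical axis (not along the pixel's ray), 0 where there is no reading.
- arm.camera_info(name): a dict with "intrinsics" (3x3 intrinsics, pixels), "view" (4x4, takes a point from world to camera coordinates); the wrist camera has in their place "mount" (4x4, takes a point from camera to tool coordinates, whose origin is the TCP and whose axes are the flange's). Camera axes: x right, y down, z forward; pixel columns grow to the right and rows downward; lengths in m; the calibration is good to about 2 mm. A picture is of the moment at which its call begins: read the wrist's pose just before it. camera_info takes no time and is no camera call.
- arm.close_job(): hands the job in, once; it reports no verdict.
The state is a dict: "time_s": time; "joints": joint angles; "dq": joint speeds; "tau": joint torques, N m; "eef_pos": TCP position; "ee_rot": TCP orientation; "contact_force": force on the tool from outside, world axes, zero at the start; "moment": the same for the moment, N m; "width": finger opening in m.
Only numpy, scipy, OpenCV 4.12 (cv2) and the standard library are available. Lean on these libraries where they do the work, as an engineer would, in place of code of your own. Each camera call takes 0.05 s, during which the arm holds its last target.

### The job

The camper is about to drive off and the press latch alone will not keep the slim drawer beside the stove shut. Push the drawer fully home with your fingers, then keep the spring catch plate pressed down with one fingertip while the other pushes the bolt's upright knob along, until the bolt is all the way through the staple on the drawer front and the catch, once you let go, springs back up behind it. Nothing is to be picked up: leave the jar, the scoop, the bowl and the spoon where they are.

Things in the scene. Friction and masses are not known exactly. Their poses are not given: they have to be found in the camera images.
- unit: Slim drawer unit fixed on the worktop: grey box 240 mm wide (its y), 340 mm deep (its +x), 125 mm high. Origin: mid-width, in the box's front plane, at worktop height; +x from front to back, z up; place and yaw vary. On its top, 23 mm behind the front plane, a steel bolt lies along y: from -y to +y the knob, the catch plate, then (drawer shut) the staple. Bolt housing below 22 mm over the top.
- drawer (a joint): Opening of the drawer in m: 0 fully home on its stop, grows as the front comes out along the unit's -x (starts 0.05 to 0.10). About 2.5 N of friction; it stays where it is left. No handle. The bolt enters the staple only with the drawer within about 3 mm of home; a bolt shot earlier blocks the drawer.
- drawer_front (a point): Middle of the top edge of the drawer front's outer face (wooden panel 238 mm wide, 18 mm thick, reaching from 4 mm over the worktop to this edge at 125 mm). Moves with the drawer; axes as the unit: push the face to +x. The staple, a steel loop standing 24 mm above this edge, 12 mm wide, is 59 mm to +y of the middle, 30 to 52 mm behind the outer face.
- bolt (a joint): Travel of the bolt in m: 0 drawn back (starts 0 to 0.003), 0.032 fully shot on its stop; slides along the unit's +y against about 1.2 N of friction and stays where it is left. With the catch up it can move only the first 4 mm.
- knob_top (a point): Middle of the top of the bolt's knob: upright black plastic cylinder 14 mm in diameter, from 25 to 50 mm over the unit's top (this point is at 50 mm), on a 10 mm stem. Moves with the bolt; axes as the unit. Behind it (-y) nothing reaches higher than 22 mm over the unit's top, so a fingertip fits behind it.
- catch (a joint): How far the spring catch is pressed down, in m: 0 up (rest), 0.009 fully down on its stop. The spring takes 3 N to start, 6 N fully down. The bolt's cross pin passes once it is down by more than 0.0065; it can spring back up only with the bolt at 0 to 0.004 or beyond 0.0275.
- catch_plate (a point): Middle of the upper face of the catch plate: level steel plate 34 mm (x) by 50 mm (y), its face 36 mm over the unit's top at rest, 27 mm fully down. In line with the knob: 67 mm to +y of the knob's axis with the bolt at 0. It moves only up and down (this point with it), and a fingertip may slide along it. Axes as the unit.
- jar_center (a point): Green glass jar with a screw lid, 64 mm in diameter, 85 mm high, standing on the back half of the unit's top; this point is its centre, half-way up. Leave alone.
- scoop_center (a point): Steel measuring scoop, cup 52 mm in diameter and 34 mm high with a flat 85 mm handle pointing to the back, on the back half of the unit's top; this point is the cup's centre, half-way up. Leave alone.
- bowl_center (a point): White plastic bowl, 100 mm in diameter, 45 mm high, standing in the drawer; this point is its centre, half-way up. It rides with the drawer; leave it alone.
- spoon_grip (a point): Bamboo spoon, 180 mm long, lying front to back in the drawer; this point is on its handle. It rides with the drawer; leave it alone.
Things that resemble listed ones, but are neither listed nor needed, are in the scene too. Of the things shaped like the part that bears bowl_center, the white one is meant. Of the things shaped like the part that bears jar_center, the green glass one is meant.

How it is judged:
By the outcome, as a careful person would: the job done as asked, in the order asked, and still so for the second after the job is handed in, with the robot touching nothing.
It also fails if it takes over 48 s, if anything falls off the work surface, if the arm or the gripper's body presses on something with over 40 N, if the wrist force passes 120 N, or if a joint passes its speed limit or range.

## Working session

There is one attempt and no reset: what is moved stays moved. The work goes in short steps, Python scripts to look and compute and a tool call to move; the robot and the scene stay as the last step left them, time stands still between calls to the robot, and variables do not carry over. Pictures are saved under pics/ and viewed, and the job is handed in when it is done.

Besides the shell and the picture viewer there is one more tool, called after ">>>" by a JSON object that holds its "name" and its "arguments", one argument or row to a line. arm_command: Moves the arm, as the interface text tells. Shift numbers are shares of 25 cm and turn numbers shares of 30 degrees, none past 1 either way. Its arguments: {"type":"object","properties":{"commands":{"type":"array","items":{"type":"array","items":{"type":"array","items":{"type":"number","minimum":-1,"maximum":1}}}}},"required":["commands"]}

```bash
ls; mkdir -p pics; cat > h.py <<'E'
import numpy as np, cv2
from plant import arm
def grab(n,tag):
    im,d=arm.get_image(n); np.savez(f'pics/{tag}.npz',im=im,d=d)
    cv2.imwrite(f'pics/{tag}.png',im[:,:,::-1]); return im,d
def load(tag):
    z=np.load(f'pics/{tag}.npz'); return z['im'],z['d']
def toworld(n,u,v,d):
    c=arm.camera_info(n);K=np.array(c['intrinsics']);V=np.array(c['view'])
    p=np.linalg.inv(K)@np.array([u,v,1.])*d
    return (np.linalg.inv(V)@np.append(p,1))[:3]
def crop(tag,x0,y0,x1,y1,s,out):
    im,_=load(tag); cv2.imwrite(f'pics/{out}.png',cv2.resize(im[y0:y1,x0:x1,::-1],None,fx=s,fy=s,interpolation=cv2.INTER_CUBIC))
E
python3 - <<'E'
from h import *
grab('scene','s0');grab('top','t0')
print(arm.sense()); print(arm.hold_point_z)
for n in('scene','top'):print(arm.camera_info(n))
E
```

```text
pics
{'time_s': 0.1, 'joints': array([-8.31520512e+01,  1.66852703e+01, -8.82497517e+00,  6.45568953e+01,
       -1.19105816e-03,  8.20191605e+01]), 'dq': array([-0.02757133, -0.19931639,  0.05187529,  0.03382466,  0.06832296,
        0.0408353 ]), 'tau': array([ 1.69269948e-03, -5.37977028e+01,  3.31918395e+01,  9.32572206e-03,
       -1.89371203e-04,  3.86654975e-06]), 'eef_pos': array([ 0.13431794, -0.50712045,  0.23080518]), 'ee_rot': array([-1.79933344e+02, -8.14242849e-03,  1.48287843e+01]), 'contact_force': array([-0.23540031,  0.88093558, -1.04054998]), 'moment': array([-0.00335038, -0.07710125, -0.01054102]), 'width': 0.0856880014369094}
0.0187
{'intrinsics': array([[404.07248924,   0.        , 321.49387797],
       [  0.        , 404.07248924, 197.74821496],
       [  0.        ,   0.        ,   1.        ]]), 'view': array([[-0.9679323 , -0.25096317, -0.01115988,  0.67823589],
       [-0.16092533,  0.65355552, -0.739573  ,  0.15095939],
       [ 0.19289919, -0.71406069, -0.67298383,  0.76208996],
       [ 0.        ,  0.        ,  0.        ,  1.        ]])}
{'intrinsics': array([[375.04242404,   0.        , 318.71380293],
       [  0.        , 375.04242404, 198.49769202],
       [  0.        ,   0.        ,   1.        ]]), 'view': array([[ 0.01281841, -0.99990531,  0.00500559,  0.06700754],
       [-0.98620201, -0.01346873, -0.16499755,  0.68671334],
       [ 0.16504935, -0.00282152, -0.98628127,  0.71877853],
       [ 0.        ,  0.        ,  0.        ,  1.        ]])}
```

View pics/s0.png

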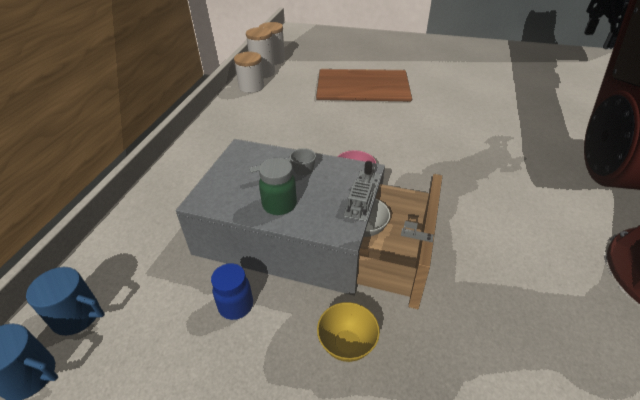

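View pics/t0.png

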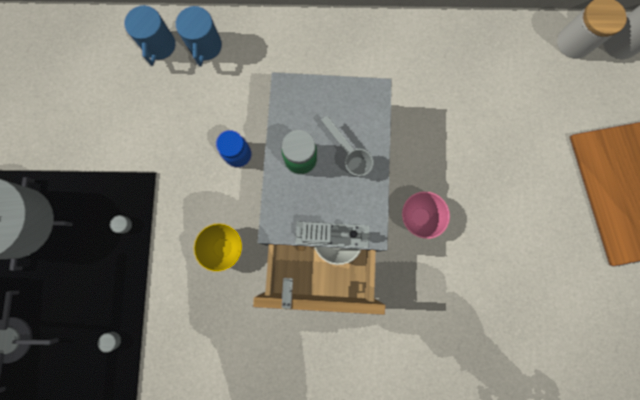

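The top view shows the unit at cols 260-390, rows 73-248, with its front towards the robot. The drawer front runs along rows 297-313. The staple is at (288,292), the catch plate at about (314,233) and the knob at about (354,234). Blue jar, yellow and pink bowls are decoys standing outside the unit.

```bash
python3 - <<'E'
from h import *
crop('t0',245,210,405,320,5,'t0c')
crop('s0',330,140,450,310,4.5,'s0c') if 0 else crop('s0',330,140,450,270,5,'s0c')
E
```

```text
(no output)
```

View pics/t0c.png

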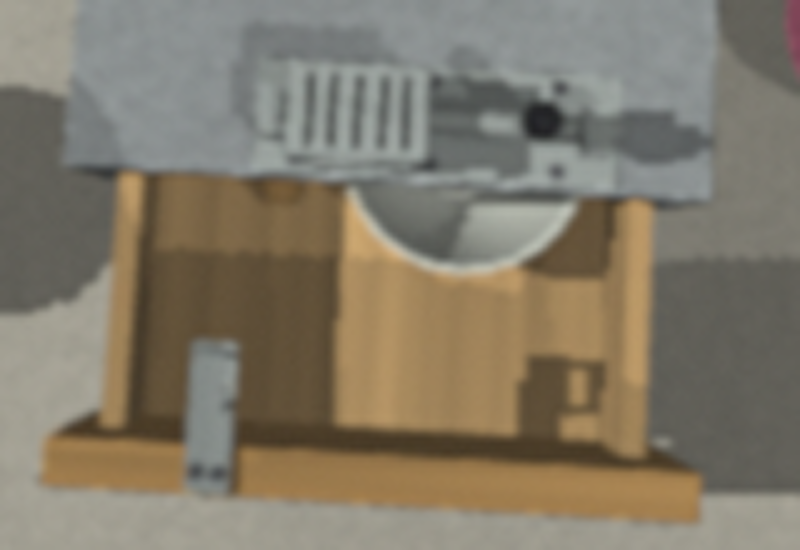

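View pics/s0c.png

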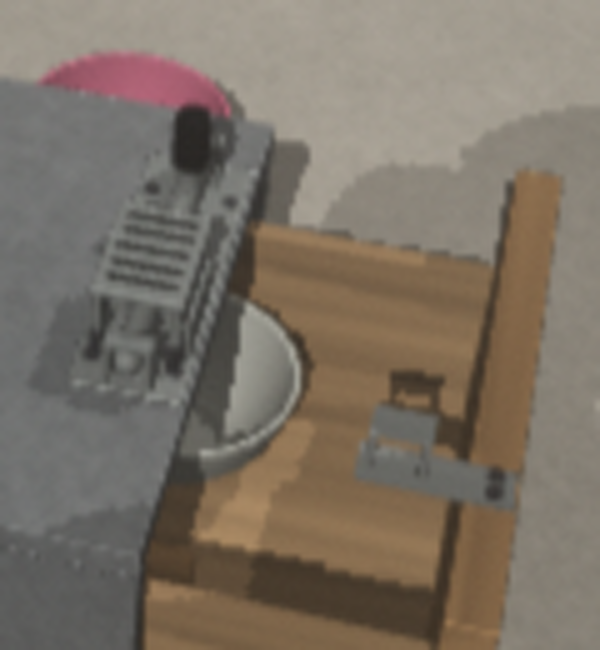

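```bash
cat >> h.py <<'E'
def onplane(n,u,v,z):
    a=toworld(n,u,v,.1);b=toworld(n,u,v,1.);t=(z-a[2])/(b[2]-a[2]);return a+t*(b-a)
E
python3 - <<'E'
from h import *
im,d=load('t0')
def P(name,x,y,z,ox=245,oy=210,s=5):
    u=(x+.5)/s-.5+ox;v=(y+.5)/s-.5+oy
    p=onplane('top',u,v,z);dd=d[int(round(v)),int(round(u))]
    print(name,np.round([u,v],1),np.round(p,4),'depth',np.round(toworld('top',u,v,dd),4)); return p
P('knob',543,115,.175)
c=[P('c%d'%i,x,y,.161) for i,(x,y) in enumerate([(292,63),(433,68),(428,165),(287,157)])]
print(np.mean(c,0))
a=P('dfL',42,487,.125);b=P('dfR',700,520,.125);print('mid',(a+b)/2,np.linalg.norm(a-b),np.degrees(np.arctan2(-(a-b)[0],(a-b)[1])))
a=P('ufL',65,165,.125);b=P('ufR',712,200,.125);print('mid',(a+b)/2,np.linalg.norm(a-b),np.degrees(np.arctan2(-(a-b)[0],(a-b)[1])))
a=P('ubL',272,73,.125,0,0,1);b=P('ubR',391,79,.125,0,0,1);print('mid',(a+b)/2,np.linalg.norm(a-b))
# top-plane from scene: knob
im,d=load('s0')
for n,x,y in[('knob',192,112),('plate',150,255)]:
    u=330+x/5;v=140+y/5;z=.175 if n=='knob' else .161
    print(n,onplane('scene',u,v,z),toworld('scene',u,v,d[int(round(v)),int(round(u))]))
E
```

```text
knob [353.2 232.6] [0.6072 0.0162 0.175 ] depth [0.6071 0.0164 0.1766]
c0 [303.  222.2] [0.6255 0.1036 0.161 ] depth [0.6256 0.1037 0.1599]
c1 [331.2 223.2] [0.6244 0.0538 0.161 ] depth [0.6278 0.0525 0.1269]
c2 [330.2 242.6] [0.5903 0.0553 0.161 ] depth [0.5919 0.0541 0.1277]
c3 [302. 241.] [0.5924 0.1047 0.161 ] depth [0.5942 0.1061 0.1273]
[0.60813245 0.07933559 0.161     ]
dfL [253. 307.] [0.4752 0.1917 0.125 ] depth [ 0.4604  0.2122 -0.0005]
dfR [384.6 313.6] [ 0.4667 -0.0446  0.125 ] depth [ 0.4505 -0.0663  0.0014]
mid [0.47096843 0.073588   0.125     ] 0.23644478809789046 -2.074016258302731
ufL [257.6 242.6] [0.5903 0.188  0.125 ] depth [ 0.5962  0.2081 -0.0021]
ufR [387.  249.6] [ 0.5806 -0.0508  0.125 ] depth [ 0.5847 -0.0743 -0.0018]
mid [0.58542409 0.06860784 0.125     ] 0.23906842778861354 -2.328543193598505
ubL [272.  73.] [0.9268 0.1727 0.125 ] depth [0.9265 0.1726 0.1257]
ubR [391.  79.] [ 0.9177 -0.0646  0.125 ] depth [ 0.9171 -0.0644  0.126 ]
mid [0.92225997 0.05404085 0.125     ] 0.23748677777453256
knob [0.60471997 0.01558355 0.175     ] [0.60464721 0.01619903 0.17546877]
plate [0.60735046 0.082564   0.161     ] [0.60717257 0.08385301 0.16213893]
```

Yaw is about -2.4° and the drawer is about 97 mm open (front mid at x=0.471, closed at about 0.567). Knob top is at (0.606, 0.016) and the plate at (0.608, 0.081); both fit the 67 mm spacing.

Possible mix-ups:
- **Knob:** the black cylinder at top (353,233) stands on the bolt. The two dark screws beside it are flat.
- **Plate:** the slotted plate at (317,232). The housing block to its +y at (299,231) is not it.
- **Staple:** (288,292).
- **Stove knobs:** (120,224) and (108,342) are irrelevant.

The close crop confirms the choices.

Joint 6 range: a tool yaw of about 177.6° keeps q6 near 7°, so I turn that way.

```bash
cat >> h.py <<'E'
from scipy.spatial.transform import Rotation as Ro
def shares(pos,yaw):
    s=arm.sense();R=Ro.from_euler('xyz',s['ee_rot'],degrees=True).as_matrix()
    dl=R.T@(np.array(pos)-s['eef_pos'])/.25
    dy=(yaw-s['ee_rot'][2]+180)%360-180
    return np.round(np.append(dl,-dy/30),3)
E
python3 - <<'E'
from h import *
p=np.array([.1343,-.5071,.2308]);g=np.array([.44,.075,.21]);y=14.8
for k in range(6):
    q=p+(g-p)/6; R=Ro.from_euler('xyz',[180,0,y],degrees=True).as_matrix()
    print(np.round(R.T@(q-p)/.25,3),-(177.6-14.8)/6/30); p=q;y+=(177.6-14.8)/6
E
```

```text
[ 0.296 -0.323  0.014] -0.9044444444444443
[ 0.342 -0.127  0.012] -0.9044444444444443
[0.302 0.036 0.01 ] -0.9044444444444443
[0.211 0.142 0.008] -0.9044444444444443
[0.102 0.185 0.007] -0.9044444444444443
[0.006 0.176 0.006] -0.9044444444444443
```

>>> {"name": "arm_command", "arguments": {
  "commands": [
    [[0.3,-0.32,0.0,-0.9,0],[0.3,-0.32,0.0,-0.9,0],[0.3,-0.32,0.0,-0.9,0],[0.3,-0.32,0.0,-0.9,0],[0.3,-0.32,0.0,-0.9,0]]
  ]
}}

```text
time_s: 0.6
eef_pos: [0.1863, -0.4116, 0.2314]
ee_rot: [180.0, 0.0, 41.7]
contact_force: [0.0, -0.4, -0.0]
width: 0.0119
```

>>> {"name": "arm_command", "arguments": {
  "commands": [
    [[0.4,-0.15,0.0,-0.9,0],[0.4,-0.15,0.0,-0.9,0],[0.4,-0.15,0.0,-0.9,0],[0.4,-0.15,0.0,-0.9,0],[0.4,-0.15,0.0,-0.9,0]]
  ]
}}

```text
time_s: 1.1
eef_pos: [0.2358, -0.3178, 0.2314]
ee_rot: [180.0, 0.0, 68.5]
contact_force: [-0.1, -0.0, -0.3]
width: -0.0004
```

>>> {"name": "arm_command", "arguments": {
  "commands": [
    [[0.43,0.05,0.0,-0.9,0],[0.43,0.05,0.0,-0.9,0],[0.43,0.05,0.0,-0.9,0],[0.43,0.05,0.0,-0.9,0],[0.43,0.05,0.0,-0.9,0]]
  ]
}}

```text
time_s: 1.6
eef_pos: [0.2864, -0.2221, 0.2313]
ee_rot: [-180.0, 0.0, 95.4]
contact_force: [-0.2, -0.5, 0.2]
width: -0.0004
```

```bash
python3 - <<'E'
from h import *
s=arm.sense();print(s['time_s'],s['eef_pos'],s['ee_rot'],s['joints'],s['width'],s['contact_force'])
print(shares([.43,.075,.21],177.6))
E
```

```text
1.6 [ 0.28635184 -0.22208928  0.2313424 ] [-1.79993542e+02  3.59137022e-02  9.54404217e+01] [-4.93781109e+01 -1.34872221e+00 -3.00748181e+01  6.12482718e+01
 -2.59708213e-02  3.51814635e+01] -0.00035681770362732806 [-0.22090301 -0.46202846  0.21501976]
[ 1.129  0.685  0.085 -2.739]
```

>>> {"name": "arm_command", "arguments": {
  "commands": [
    [[0.376,0.228,0.03,-0.913,0],[0.376,0.228,0.03,-0.913,0],[0.376,0.228,0.03,-0.913,0],[0.376,0.228,0.03,-0.913,0],[0.376,0.228,0.03,-0.913,0]]
  ]
}}

```text
time_s: 2.1
eef_pos: [0.3335, -0.1227, 0.2238]
ee_rot: [-180.0, 0.0, 122.8]
contact_force: [0.3, -0.3, 0.1]
width: 0.0003
```

>>> {"name": "arm_command", "arguments": {
  "commands": [
    [[0.229,0.376,0.03,-0.913,0],[0.229,0.376,0.03,-0.913,0],[0.229,0.376,0.03,-0.913,0],[0.229,0.376,0.03,-0.913,0],[0.229,0.376,0.03,-0.913,0]]
  ]
}}

```text
time_s: 2.6
eef_pos: [0.3808, -0.0234, 0.2163]
ee_rot: [-180.0, -0.0, 150.2]
contact_force: [0.3, 0.8, -0.5]
width: -0.0001
```

>>> {"name": "arm_command", "arguments": {
  "commands": [
    [[0.03,0.44,0.03,-0.913,0],[0.03,0.44,0.03,-0.913,0],[0.03,0.44,0.03,-0.913,0],[0.03,0.44,0.03,-0.913,0],[0.03,0.44,0.03,-0.913,0]]
  ]
}}

```text
time_s: 3.1
eef_pos: [0.4281, 0.0759, 0.2088]
ee_rot: [-180.0, -0.0, 177.6]
contact_force: [0.3, 0.4, 0.1]
width: 0.0001
```

```bash
python3 - <<'E'
from h import *
s=arm.sense();print(s['time_s'],s['eef_pos'],s['ee_rot'],s['joints'],s['contact_force'])
print(shares([.43,.075,.105],177.6))
grab('scene','s1')
E
```

```text
3.1 [0.42807626 0.0759342  0.20877044] [-1.79967777e+02 -2.66788764e-02  1.77580491e+02] [ 4.29186616e-01  7.78646628e+00 -2.37798782e+01  5.84619028e+01
 -3.08574379e-02  2.84869595e+00] [0.25366711 0.40106035 0.06339108]
[-0.008 -0.003  0.415 -0.001]
```

View pics/s1.png

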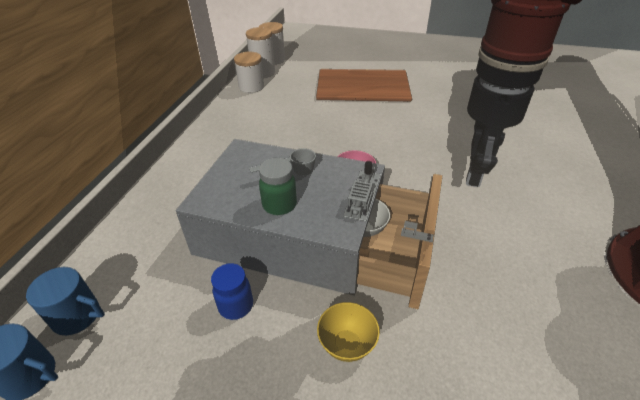

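The view shows the gripper at (480,170), clear in front of the drawer front. Next I descend, then push slowly along tool -x.

>>> {"name": "arm_command", "arguments": {
  "commands": [
    [[0,0,0.2,0,0],[0,0,0.4,0,0],[0,0,0.415,0,0],[0,0,0.415,0,0]]
  ]
}}

```text
time_s: 3.55
eef_pos: [0.4275, 0.0765, 0.1054]
ee_rot: [-180.0, -0.1, 177.8]
contact_force: [0.5, 0.5, 0.2]
width: -0.0
```

>>> {"name": "arm_command", "arguments": {
  "commands": [
    [[-0.03,0,0,0,0],[-0.06,0,0,0,0],[-0.09,0,0,0,0],[-0.11,0,0,0,0],[-0.13,0,0,0,0],[-0.15,0,0,0,0],[-0.17,0,0,0,0],[-0.19,0,0,0,0],[-0.21,0,0,0,0],[-0.23,0,0,0,0],[-0.25,0,0,0,0],[-0.27,0,0,0,0],[-0.29,0,0,0,0],[-0.31,0,0,0,0],[-0.33,0,0,0,0],[-0.35,0,0,0,0],[-0.37,0,0,0,0],[-0.39,0,0,0,0],[-0.41,0,0,0,0],[-0.43,0,0,0,0]]
  ]
}}

```text
time_s: 5.55
eef_pos: [0.5361, 0.0738, 0.105]
ee_rot: [180.0, -0.0, 178.0]
contact_force: [-3.4, -2.1, 0.8]
width: 0.0002
```

```bash
python3 - <<'E'
from h import *
grab('scene','s2');grab('top','t2');crop('s2',300,60,560,260,3,'s2c')
E
```

```text
(no output)
```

View pics/s2c.png

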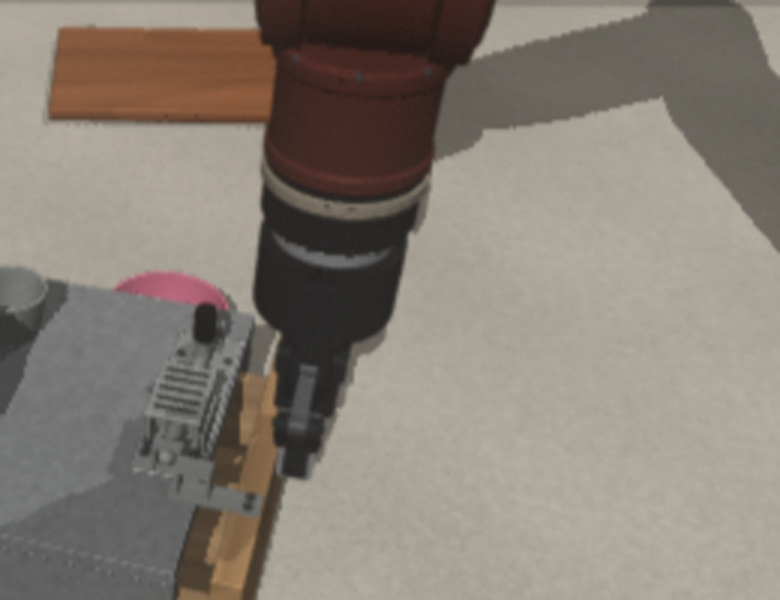

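The picture shows the fingers on the front at crop (295,460), with the drawer still about 20 mm open and the staple at (215,490). The body is clear of the knob. I'll continue pushing.

>>> {"name": "arm_command", "arguments": {
  "commands": [
    [[-0.01,0,0,0,0],[-0.02,0,0,0,0],[-0.03,0,0,0,0],[-0.04,0,0,0,0],[-0.05,0,0,0,0],[-0.06,0,0,0,0]]
  ]
}}

```text
time_s: 6.25
eef_pos: [0.5509, 0.0734, 0.1051]
ee_rot: [180.0, -0.0, 178.0]
contact_force: [-3.3, 1.3, 1.9]
width: -0.0003
```

>>> {"name": "arm_command", "arguments": {
  "commands": [
    [[-0.006,0,0,0,0],[-0.012,0,0,0,0],[-0.018,0,0,0,0]]
  ]
}}

```text
time_s: 6.55
eef_pos: [0.5547, 0.0732, 0.1049]
ee_rot: [-180.0, -0.1, 178.0]
contact_force: [-7.7, 0.7, 4.8]
width: -0.0004
```

>>> {"name": "arm_command", "arguments": {
  "commands": [
    [[-0.004,0,0,0,0],[-0.008,0,0,0,0],[-0.012,0,0,0,0]]
  ]
}}

```text
time_s: 6.85
eef_pos: [0.5547, 0.0731, 0.1045]
ee_rot: [-180.0, -0.4, 178.0]
contact_force: [-17.9, -0.1, 10.6]
width: 0.0
```

>>> {"name": "arm_command", "arguments": {
  "commands": [
    [[-0.006,0,0,0,0],[-0.012,0,0,0,0],[-0.012,0,0,0,0]]
  ]
}}

```text
time_s: 7.15
eef_pos: [0.5546, 0.0731, 0.104]
ee_rot: [-180.0, -0.7, 178.0]
contact_force: [-25.3, 0.1, 15.7]
width: 0.0001
```

A hard stop at x=0.5547, with 25 N pushing. I back off, raise the tool and open the fingers to about 56 mm.

>>> {"name": "arm_command", "arguments": {
  "commands": [
    [[0.08,0,0,0,0],[0.24,0,0,0,0.65],[0.3,0,-0.1,0,0.65],[0.3,0,-0.3,0,0.65],[0.3,0,-0.5,0,0.65],[0.3,0,-0.5,0,0.65],[0.3,0,-0.5,0,0.65]]
  ]
}}

```text
time_s: 7.85
eef_pos: [0.4876, 0.0754, 0.2313]
ee_rot: [-180.0, 0.2, 178.0]
contact_force: [-0.8, 0.3, -0.2]
width: 0.0555
```

```bash
python3 - <<'E'
from h import *
grab('scene','s3');grab('top','t3');crop('s3',300,110,460,240,5,'s3c');crop('t3',245,190,405,310,5,'t3c')
s=arm.sense();print(s['eef_pos'],s['ee_rot'],s['width'],s['contact_force'])
E
```

```text
[0.48600219 0.0754517  0.22922312] [-1.79989164e+02 -4.58191503e-02  1.77992181e+02] 0.055635108685544415 [-0.45185119  0.63108117  0.47910594]
```

View pics/s3c.png

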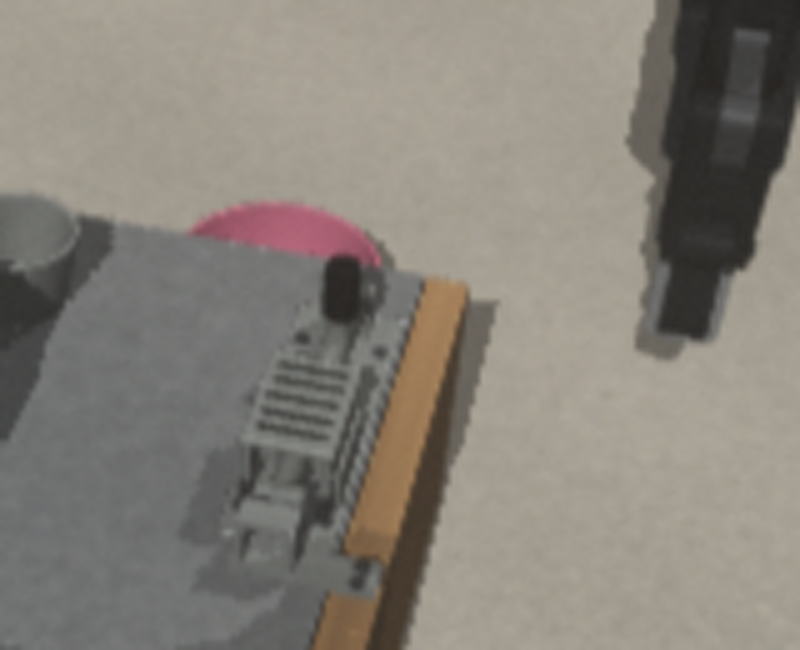

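View pics/t3c.png

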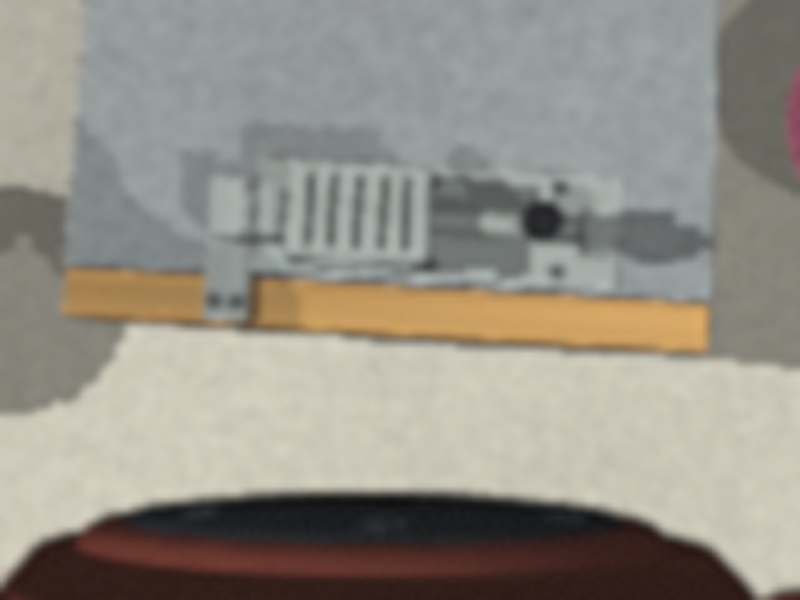

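The drawer is flush and the staple (top crop (228,205)) is in line with the bolt. The knob at crop (543,218) and the plate at (360,210) have not moved. Next I move over the bolt at safe height.

```bash
python3 - <<'E'
from h import *
im,d=load('t3')
def P(x,y,z,ox=245,oy=190,s=5): return onplane('top',(x+.5)/s-.5+ox,(y+.5)/s-.5+oy,z)
print(P(543,216,.175),P(62,316,.125),P(708,350,.125),P(360,213,.161))
print(shares([.607,.0315,.215],177.6))
E
```

```text
[0.60688174 0.01623533 0.175     ] [0.57163348 0.18840545 0.125     ] [ 0.562346   -0.04904405  0.125     ] [0.60814964 0.07933712 0.161     ]
[-0.49  -0.159  0.057  0.013]
```

>>> {"name": "arm_command", "arguments": {
  "commands": [
    [[-0.15,-0.05,0,0.013,0.65],[-0.3,-0.1,0,0.013,0.65],[-0.42,-0.14,0.03,0.013,0.65],[-0.49,-0.159,0.057,0.013,0.65],[-0.49,-0.159,0.057,0.013,0.65],[-0.49,-0.159,0.057,0.013,0.65]]
  ]
}}

```text
time_s: 8.55
eef_pos: [0.6062, 0.0316, 0.2141]
ee_rot: [180.0, -0.2, 177.6]
contact_force: [-0.3, 0.8, -0.2]
width: 0.0552
```

```bash
python3 - <<'E'
from h import *
s=arm.sense();print(s['eef_pos'],s['ee_rot'],s['width'],s['contact_force'])
grab('scene','s4');grab('wrist','w4');crop('s4',300,80,460,240-30,5,'s4c')
print(arm.camera_info('wrist'))
E
```

```text
[0.60623044 0.03156892 0.21407671] [179.9923432   -0.19040531 177.59121945] 0.05517377801824534 [-0.27061968  0.83674523 -0.23837966]
{'intrinsics': array([[319.28644809,   0.        , 319.52155739],
       [  0.        , 319.28644809, 200.99268511],
       [  0.        ,   0.        ,   1.        ]]), 'mount': array([[ 1.43284462e-03, -9.44518014e-01, -3.28456492e-01,
         8.61972560e-02],
       [ 9.99998935e-01,  1.26185507e-03,  7.33729565e-04,
         1.51326070e-04],
       [-2.78556300e-04, -3.28457194e-01,  9.44518816e-01,
        -1.43138260e-01],
       [ 0.00000000e+00,  0.00000000e+00,  0.00000000e+00,
         1.00000000e+00]])}
```

View pics/s4c.png

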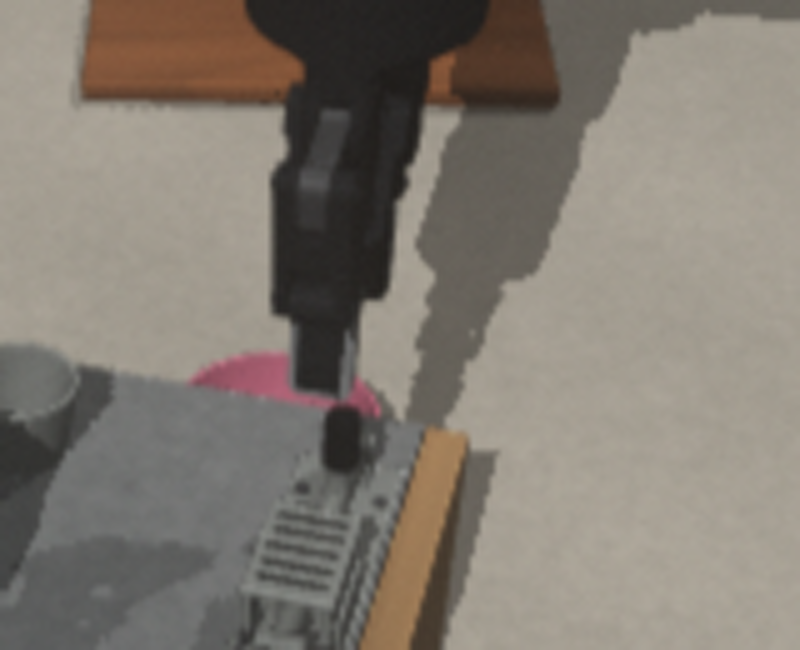

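View pics/w4.png

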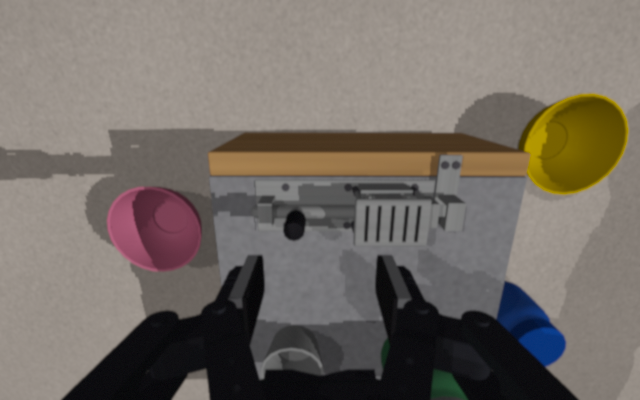

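The wrist view shows the knob at about (294,228), the plate at about (393,218), and the fingertips at about (255,258) and (385,258). I'll measure these relative to the tool.

```bash
python3 - <<'E'
from h import *
crop('w4',220,170,480,290,3,'w4c')
E
```

```text
(no output)
```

View pics/w4c.png

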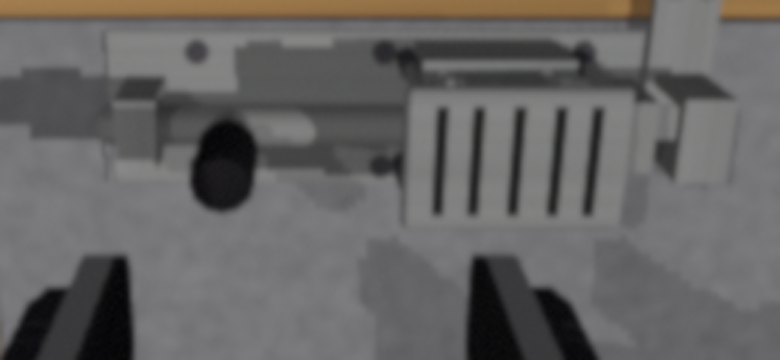

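```bash
python3 - <<'E'
from h import *
im,d=load('w4');c=arm.camera_info('wrist');K=np.array(c['intrinsics']);M=np.array(c['mount'])
s=arm.sense();R=Ro.from_euler('xyz',s['ee_rot'],degrees=True).as_matrix();o=s['eef_pos']
def P(n,x,y,z=None):
    u=220+(x+.5)/3-.5;v=170+(y+.5)/3-.5
    r=M[:3,:3]@np.linalg.inv(K)@[u,v,1];c0=M[:3,3]
    dd=d[int(round(v)),int(round(u))]
    wr=R@r;wc=R@c0+o
    t=(z-wc[2])/wr[2] if z else dd
    print(n,'tool',np.round(c0+t*r,4),'world',np.round(wc+t*wr,4),'| depth tool',np.round(c0+dd*r,4),'world',np.round(wc+dd*wr,4))
P('knob',221,182,.175)
P('knobL',191,180,.175);P('knobR',251,180,.175)
P('pl1',408,90,.161);P('pl2',635,90,.161);P('pl3',622,226,.161);P('pl4',405,226,.161);P('plc',530,160)
P('tipL',115,258);P('tipLin',128,262);P('tipLout',85,260);P('tipR',485,262);P('tipRin',473,262);P('tiprout',515,262)
E
```

```text
knob tool [ 0.0028 -0.0161  0.0404] world [0.6027 0.0159 0.175 ] | depth tool [ 0.0036 -0.016   0.0386] world [0.6019 0.0161 0.1768]
knobL tool [ 0.0033 -0.0224  0.0404] world [0.602  0.0096 0.175 ] | depth tool [ 0.0027 -0.0226  0.0417] world [0.6026 0.0095 0.1738]
knobR tool [ 0.0033 -0.0098  0.0404] world [0.6025 0.0222 0.175 ] | depth tool [ 0.0029 -0.0099  0.0413] world [0.6029 0.0221 0.1741]
pl1 tool [0.0184 0.024  0.0545] world [0.5888 0.0566 0.161 ] | depth tool [0.0188 0.0238 0.0534] world [0.5884 0.0565 0.162 ]
pl2 tool [0.0185 0.0735 0.0545] world [0.5908 0.1061 0.161 ] | depth tool [0.0116 0.081  0.0746] world [0.5979 0.1133 0.1408]
pl3 tool [-0.0145  0.0743  0.0544] world [0.6237 0.1056 0.161 ] | depth tool [-0.0323  0.0874  0.0893] world [0.642  0.1179 0.126 ]
pl4 tool [-0.0145  0.0245  0.0544] world [0.6217 0.0558 0.161 ] | depth tool [-0.0324  0.0289  0.0894] world [0.6397 0.0594 0.126 ]
plc tool [0.0027 0.0514 0.0527] world [0.6057 0.0834 0.1627] | depth tool [0.0027 0.0514 0.0527] world [0.6057 0.0834 0.1627]
tipL tool [ 0.0129 -0.0285 -0.0104] world [0.5922 0.004  0.2259] | depth tool [ 0.0129 -0.0285 -0.0104] world [0.5922 0.004  0.2259]
tipLin tool [ 0.0101 -0.0273 -0.0067] world [0.595  0.0051 0.2221] | depth tool [ 0.0101 -0.0273 -0.0067] world [0.595  0.0051 0.2221]
tipLout tool [ 0.0121 -0.0334 -0.0096] world [ 0.5928 -0.001   0.225 ] | depth tool [ 0.0121 -0.0334 -0.0096] world [ 0.5928 -0.001   0.225 ]
tipR tool [ 0.0127  0.0291 -0.0111] world [0.5948 0.0615 0.2266] | depth tool [ 0.0127  0.0291 -0.0111] world [0.5948 0.0615 0.2266]
tipRin tool [ 0.0097  0.0283 -0.0058] world [0.5978 0.0606 0.2212] | depth tool [ 0.0097  0.0283 -0.0058] world [0.5978 0.0606 0.2212]
tiprout tool [ 0.0126  0.0338 -0.0109] world [0.5951 0.0662 0.2264] | depth tool [ 0.0126  0.0338 -0.0109] world [0.5951 0.0662 0.2264]
```

By the wrist camera, in tool y: knob -16 mm (its back edge -23), left pad -27.7, plate from +24 to +74, right pad +27.7. The geometry fits. I narrow to about 53 mm and descend, then feel for the plate.

>>> {"name": "arm_command", "arguments": {
  "commands": [
    [[0,0,0.04,0,0.62],[0,0,0.09,0,0.62],[0,0,0.13,0,0.62],[0,0,0.16,0,0.62],[0,0,0.19,0,0.62],[0,0,0.2,0,0.62],[0,0,0.2,0,0.62]]
  ]
}}

```text
time_s: 9.35
eef_pos: [0.6071, 0.0316, 0.1654]
ee_rot: [180.0, -0.0, 177.6]
contact_force: [0.4, -0.3, 0.3]
width: 0.0533
```

```bash
python3 - <<'E'
from h import *
s=arm.sense();print(s['eef_pos'],s['ee_rot'],s['width'],s['contact_force'])
grab('scene','s5');crop('s5',300,80,460,210,5,'s5c')
E
```

```text
[0.60708749 0.03157017 0.16539054] [ 1.79998370e+02 -3.55740999e-02  1.77605638e+02] 0.053250513450812074 [ 0.36579815 -0.27819806  0.25441907]
```

View pics/s5c.png

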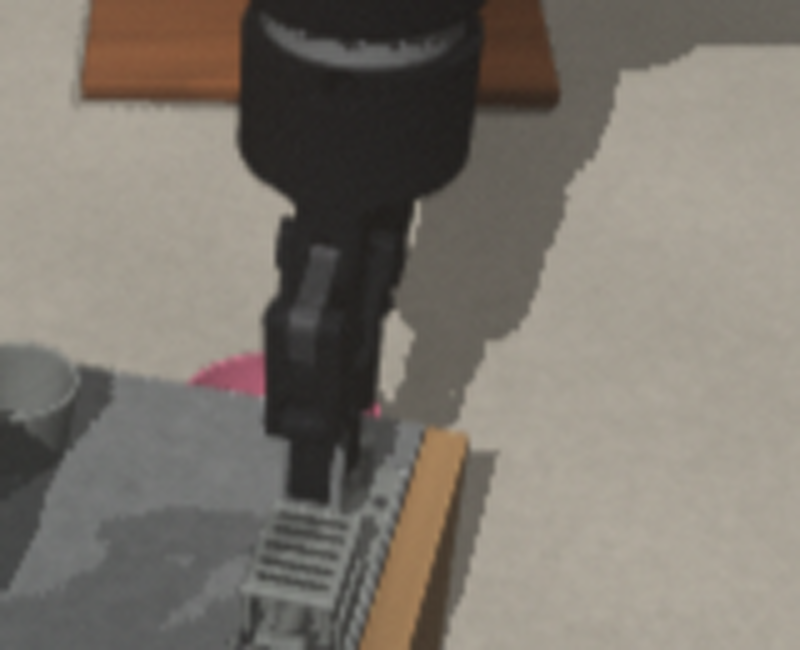

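The near fingertip (crop (315,500)) is just above the plate's knob-side end. I'll feel downwards.

>>> {"name": "arm_command", "arguments": {
  "commands": [
    [[0,0,0.008,0,0.62],[0,0,0.016,0,0.62],[0,0,0.024,0,0.62],[0,0,0.024,0,0.62]]
  ]
}}

```text
time_s: 9.8
eef_pos: [0.6071, 0.0316, 0.1595]
ee_rot: [-180.0, -0.0, 177.6]
contact_force: [0.5, -0.3, -0.0]
width: 0.0529
```

>>> {"name": "arm_command", "arguments": {
  "commands": [
    [[0,0,0.008,0,0.62],[0,0,0.016,0,0.62],[0,0,0.016,0,0.62]]
  ]
}}

```text
time_s: 10.1
eef_pos: [0.6074, 0.0316, 0.1559]
ee_rot: [180.0, 0.0, 177.6]
contact_force: [0.2, -0.4, 3.2]
width: 0.0529
```

>>> {"name": "arm_command", "arguments": {
  "commands": [
    [[0,0,0.008,0,0.62],[0,0,0.016,0,0.62],[0,0,0.016,0,0.62]]
  ]
}}

```text
time_s: 10.4
eef_pos: [0.6075, 0.0316, 0.1518]
ee_rot: [180.0, 0.0, 177.6]
contact_force: [0.8, -0.1, 3.8]
width: 0.0528
```

>>> {"name": "arm_command", "arguments": {
  "commands": [
    [[0,0,0.006,0,0.62],[0,0,0.012,0,0.62],[0,0,0.012,0,0.62]]
  ]
}}

```text
time_s: 10.7
eef_pos: [0.6074, 0.0316, 0.1488]
ee_rot: [180.0, 0.0, 177.6]
contact_force: [-0.7, -0.3, 4.1]
width: 0.0531
```

>>> {"name": "arm_command", "arguments": {
  "commands": [
    [[0,0,0.004,0,0.62],[0,0,0.008,0,0.62],[0,0,0.008,0,0.62]]
  ]
}}

```text
time_s: 11.0
eef_pos: [0.6076, 0.0317, 0.1481]
ee_rot: [180.0, 0.1, 177.6]
contact_force: [-5.0, 0.1, 14.7]
width: 0.0526
```

On the catch's stop: the face is about 9 mm down and the force jumps to 14.7 N. I ease off slightly and slide +y.

>>> {"name": "arm_command", "arguments": {
  "commands": [
    [[0,0,-0.003,0,0.62],[0,0.008,-0.003,0,0.62],[0,0.016,-0.003,0,0.62],[0,0.024,-0.003,0,0.62],[0,0.032,-0.003,0,0.62]]
  ]
}}

```text
time_s: 11.5
eef_pos: [0.6082, 0.0379, 0.1483]
ee_rot: [-179.8, 0.1, 177.5]
contact_force: [-1.4, -7.0, 8.9]
width: 0.0529
```

>>> {"name": "arm_command", "arguments": {
  "commands": [
    [[0,0.008,0,0,0.62],[0,0.016,0,0,0.62],[0,0.024,0,0,0.62],[0,0.032,0,0,0.62]]
  ]
}}

```text
time_s: 11.9
eef_pos: [0.6086, 0.046, 0.1483]
ee_rot: [-179.8, 0.1, 177.5]
contact_force: [-1.2, -7.0, 8.6]
width: 0.0528
```

```bash
python3 - <<'E'
from h import *
s=arm.sense();print(s['eef_pos'],s['ee_rot'],s['width'],s['contact_force'])
grab('wrist','w6')
E
```

```text
[0.608554   0.04596144 0.1482792 ] [-1.79834299e+02  8.83651745e-02  1.77539514e+02] 0.05278106653386332 [-1.18363416 -7.0185222   8.57734571]
```

View pics/w6.png

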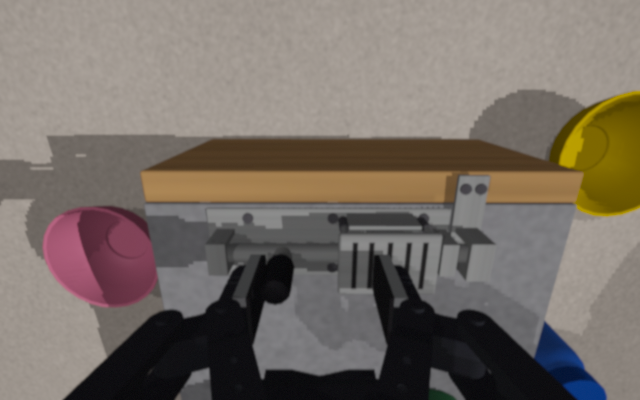

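The left finger is against the knob at (278,280), the right tip is on the pressed plate at (385,265), and the bolt is sliding. I'll continue.

>>> {"name": "arm_command", "arguments": {
  "commands": [
    [[0,0.008,0,0,0.62],[0,0.016,0,0,0.62],[0,0.024,0,0,0.62],[0,0.032,0,0,0.62],[0,0.04,0,0,0.62],[0,0.048,0,0,0.62]]
  ]
}}

```text
time_s: 12.55
eef_pos: [0.609, 0.0581, 0.1482]
ee_rot: [-179.8, 0.1, 177.5]
contact_force: [0.2, -6.5, 9.2]
width: 0.0531
```

>>> {"name": "arm_command", "arguments": {
  "commands": [
    [[0,0.006,0,0,0.62],[0,0.012,0,0,0.62],[0,0.018,0,0,0.62],[0,0.024,0,0,0.62]]
  ]
}}

```text
time_s: 12.95
eef_pos: [0.6093, 0.0641, 0.1482]
ee_rot: [-179.9, 0.1, 177.5]
contact_force: [0.1, -5.9, 8.4]
width: 0.0529
```

>>> {"name": "arm_command", "arguments": {
  "commands": [
    [[0,0.005,0,0,0.62],[0,0.01,0,0,0.62],[0,0.015,0,0,0.62]]
  ]
}}

```text
time_s: 13.25
eef_pos: [0.6094, 0.0647, 0.1482]
ee_rot: [-179.5, 0.1, 177.4]
contact_force: [-0.8, -24.5, 9.2]
width: 0.053
```

>>> {"name": "arm_command", "arguments": {
  "commands": [
    [[0,0.004,0,0,0.62],[0,0.008,0,0,0.62],[0,0.008,0,0,0.62]]
  ]
}}

```text
time_s: 13.55
eef_pos: [0.6094, 0.0648, 0.1481]
ee_rot: [-179.3, 0.1, 177.4]
contact_force: [-2.1, -28.9, 8.0]
width: 0.0533
```

A hard stop at y=0.0648 (29 N). I ease the side push by a couple of mm and look before letting go.

>>> {"name": "arm_command", "arguments": {
  "commands": [
    [[0,-0.008,0,0,0.62],[0,-0.012,0,0,0.62],[0,-0.012,0,0,0.62]]
  ]
}}

```text
time_s: 13.85
eef_pos: [0.6094, 0.0646, 0.1482]
ee_rot: [-179.6, 0.1, 177.5]
contact_force: [-0.7, -15.8, 8.6]
width: 0.0531
```

```bash
python3 - <<'E'
from h import *
s=arm.sense();print(s['eef_pos'],s['ee_rot'],s['width'],s['contact_force'])
grab('wrist','w7');grab('scene','s7');crop('w7',200,170,530,310,2.4,'w7c');crop('s7',310,100,430,230,4.5,'s7c')
E
```

```text
[0.60937076 0.06457775 0.14822168] [-1.79648443e+02  7.93716429e-02  1.77456804e+02] 0.05307274550213319 [ -0.73113121 -15.78347425   8.60972796]
```

View pics/w7c.png

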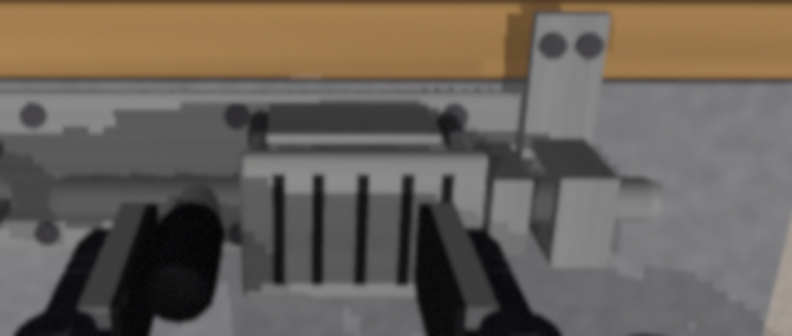

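View pics/s7c.png

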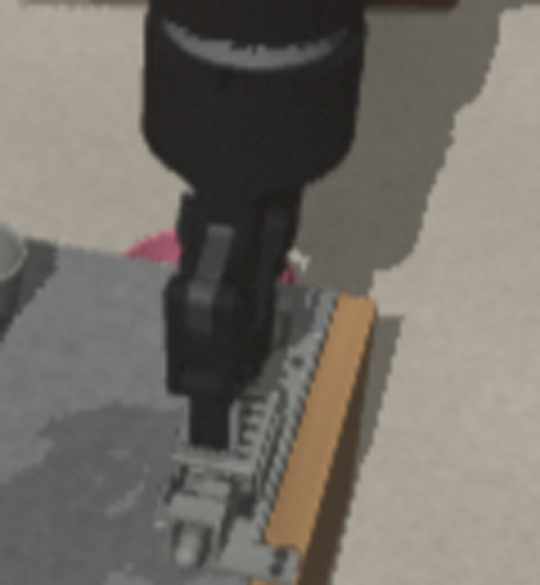

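The bolt's end sticks out well past the staple (wrist crop (640,198)). I ease off the side load so only a little remains, then lift straight up.

>>> {"name": "arm_command", "arguments": {
  "commands": [
    [[0,-0.008,0,0,0.62],[0,-0.012,-0.02,0,0.62],[0,-0.014,-0.06,0,0.62],[0,-0.014,-0.12,0,0.62],[0,-0.014,-0.2,0,0.62],[0,-0.014,-0.3,0,0.62],[0,-0.014,-0.3,0,0.62]]
  ]
}}

```text
time_s: 14.65
eef_pos: [0.6098, 0.0652, 0.2259]
ee_rot: [180.0, 0.2, 177.6]
contact_force: [-0.2, 0.4, 1.2]
width: 0.053
```

>>> {"name": "arm_command", "arguments": {
  "commands": [
    [[0.1,0,-0.05,0,0.62],[0.25,0,-0.1,0,0.62],[0.4,0,-0.1,0,0.62],[0.5,0,-0.1,0,0.62],[0.5,0,-0.1,0,0.62],[0.5,0,-0.1,0,0.62]]
  ]
}}

```text
time_s: 15.25
eef_pos: [0.4836, 0.0702, 0.2477]
ee_rot: [180.0, 0.0, 177.6]
contact_force: [1.2, 0.2, 1.5]
width: 0.0532
```

```bash
python3 - <<'E'
from h import *
grab('scene','s8');crop('s8',310,110,450,240,4.5,'s8c');grab('top','t8');crop('t8',245,190,405,310,5,'t8c')
im,d=load('t8')
def P(x,y,z=None,ox=245,oy=190,s=5):
    u=(x+.5)/s-.5+ox;v=(y+.5)/s-.5+oy
    return toworld('top',u,v,d[int(round(v)),int(round(u))])
for y in(190,213,235):
  print([float(np.round(P(x,y)[2],4)) for x in range(300,425,12)])
E
```

```text
[0.1624, 0.1611, 0.1612, 0.1635, 0.1604, 0.1615, 0.1591, 0.161, 0.1596, 0.1617, 0.1607]
[0.1628, 0.1628, 0.1591, 0.1596, 0.1605, 0.1608, 0.1607, 0.1616, 0.1619, 0.1587, 0.1607]
[0.1598, 0.1612, 0.1592, 0.162, 0.1605, 0.1597, 0.1622, 0.162, 0.1611, 0.1623, 0.1619]
```

View pics/s8c.png

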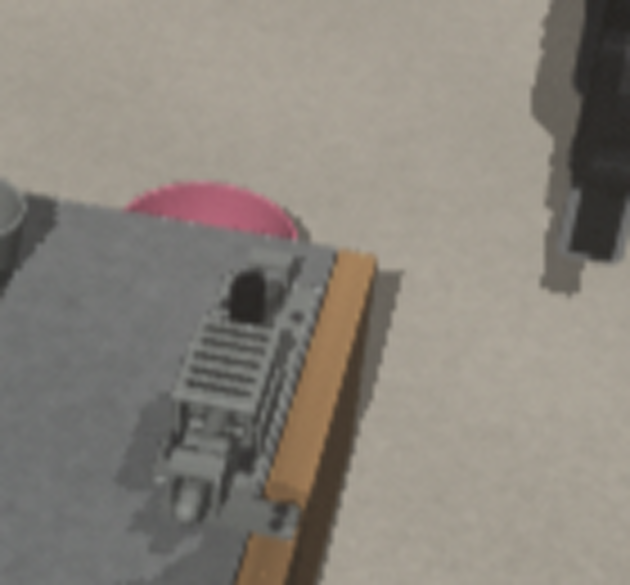

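View pics/t8c.png

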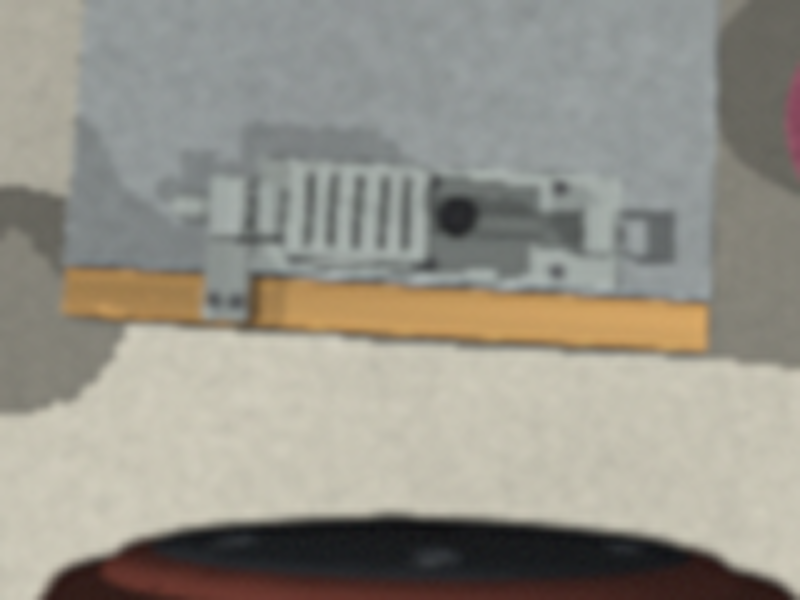

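The catch plate is back up (0.161 m, its rest height). The knob has moved about 30 mm along, the bolt end shows beyond the staple at top crop (180,207), and the drawer is flush. I'm handing in.

```bash
python3 - <<'E'
from h import *
print(onplane('top',245+458/5,190+214/5,.175), arm.sense()['contact_force'],arm.close_job())
E
```

```text
the job is handed in; nothing more can be done
[0.60650426 0.04484628 0.175     ] [ 0.08680399 -0.14548323  0.24421933] None
```

The drawer is shut and bolted, and the job is handed in at about 15 s. I pushed the drawer home until it hit its stop. Then I held the catch plate down with one fingertip while the other slid the knob along to a hard stop, and lifted off.

Last checks, taken with the arm clear and no contact force:
- **Drawer:** the front edge is flush at the predicted closed position.
- **Bolt:** its end shows beyond the staple.
- **Catch:** the plate is back at its rest height of 161 mm, so it sprang up behind the bolt's pin.
- **Knob travel:** the camera reads about 29 mm, plus the bolt's unknown 0–3 mm at the start. That agrees with the full 32 mm only to the camera's 2 mm or so of error. It is past the 27.5 mm the catch needs, and the hard stop points the same way.

None of the fingers' moves went near the jar, scoop, bowl or spoon; the bowl and spoon rode in with the drawer. I did not look at them again after the drawer was shut.

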